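Pin the sample carrier's two trays with the locking rod

ROBOT

A 7-joint arm with a two-finger parallel gripper is mounted at the origin on the work surface; the furniture and walls round the work are solid. World frame = base frame: x ahead of the robot, y to its left, z up, the work surface at z = 0. Lengths are in m, angles in rad, forces in N, time in s.
With the tool pointing down it reaches from about 0.425 to 0.925 m from the base axis. Payload 6.8 kg.
Tool frame: the origin (TCP) lies midway between the tips of the shut fingers; the grasp point (between the pads) lies 19 mm behind it; z points along the fingers, x is the direction in which the jaws open and shut, and the axes are right-handed (so a half turn about z gives the same grasp; the last joint's range is limited). The gripper opens to 85 mm and grips with 20 to 120 N. Pads are 22 mm wide; open, the fingers measure 114 mm over their backs; the gripper's body (76 mm by 85 mm) begins 54 mm behind the grasp point. The pads swing forward as they close: fully open they stand 13 mm farther back than shut.
Start: joints at [1.126, 0.477, 0.022, 1.555, -0.011, 1.109, -0.083], TCP at [0.223, -0.637, 0.231] pointing down, gripper open.
Joint ranges: [-2.96, 2.96], [-0.34, 2.1], [-1.41, 1.46], [0.24, 2.44], [-1.37, 4.51], [0.17, 1.92], [-2.96, 2.96]. Speed limits (rad/s): [2.39, 2.39, 3.14, 3.14, 3.14, 3.14, 3.14].

INTERFACE

Orientations are given as a unit quaternion [w, x, y, z].
In Python, from station import bot gives the robot as it stands.
- The arm moves only by the tool step_arm, never from a script. Its argument "increments" is a list of rows, each a list of 7 numbers: the shift along the tool's x, y, z in cm, then the turn, a rotation vector about the tool's x, y, z in degrees, then the closure, from 0 (fully open) to 1 (shut). A call has 1 to 20 rows; each row shifts and turns the commanded pose from where the row before left it, along the tool's axes as they then stand; what a row does not reach is not made up. A row lasts 1/10 s, in which the tool goes at most 50 mm and 8.59 degrees, less where a joint would pass 70% of its speed; a pose out of reach is approached as far as the arm can. A call is refused whole if a number of a shift passes 5 or a number of a turn 8.59, either way. A call with a gripper value outside its range is refused whole. The fingers move at their own pace and stop on an object; "squeeze" is the grip in N (left out, the last holds). Time passes only in rows, so rows that do not move let the fingers close. It gives the time, the measured TCP pose, the force and the opening at its end, in the units of the state.
- bot.get_obs(): the state, without advancing time (a new reading comes with each control period).
- bot.read_camera(name): name is "scene" or "top" or "wrist"; returns a dict with "pixels" (384x512x3 uint8, red, green, blue), "vertical_fov" (degrees; the focal length in pixels is half the picture's height over the tangent of half this angle, whatever the lens; pixels are square), "cx", "cy" (the principal point, pixels), "camera_from_world" (4x4, takes a point from world to camera coordinates). Camera axes: x right, y down, z forward; pixel columns grow to the right and rows downward; lengths in m; the calibration is good to about 2 mm. A picture is of the moment at which its call begins. There is no depth.
- bot.hand_in(): hands the job in, once; it reports no verdict.
Trained networks look in a picture, given as the dict that the camera call returned (one of the last four; its "shot" number tells which), for a name from the list of things; names that differ only in an ending like _2 or _b are one class to them, and where a whole thing is asked for, a point or a joint stands for the part that bears it (a point fixed in the world has none). Each returns a list of dicts, best first, with "score" (0 to 1); they miss things now and then, are a little off and sometimes report something else, mostly with a low value. They report only what shows in the picture. A call takes as long as a camera call. They do not tell look-alikes from the thing itself.
- bot.find_in(picture, query): "point" ([column, row] in pixels, amid what is visible of it).
- bot.cut_out(picture, query): "pixels" (384x512 bool, what is visible of it) and "point" ([column, row] in pixels, amid what is visible of it).
- bot.pinpoint(picture, query): "point" ([column, row] in pixels: a listed point, or the origin of a listed thing).
The state is a dict: "t": time; "q": joint angles; "joint_vel": joint speeds; "joint_torque": joint torques, N m; "eef_pos": TCP position; "tool_rot": TCP orientation; "contact_force": force on the tool from outside, world axes, zero at the start; "torque": the same for the moment, N m; "gripper_width": opening from 0.0 (shut) to 1.0 (fully open).
Only numpy, scipy, OpenCV 4.12 (cv2) and the standard library are available. Lean on these libraries where they do the work, as an engineer would, in place of code of your own. Each camera call takes 0.05 s, during which the arm holds its last target.

TASK

Secure the sample carrier for transport: draw the steel locking rod out of its grey holder, thread it down through the eye of the upper tray, the eye of the lower tray and into the socket in the base, until its collar lies on the upper eye, and let go of it. The trays have slid sideways out of line by unknown amounts, so feel for each eye with the tip of the rod and carry the trays into line with the rod; touch the carrier with the rod alone and lightly, never pressing with more than 35 N. Leave the glassware and the vial near the work standing where they are.

Things in the scene. Friction and masses are not known exactly. Their poses are not given: they have to be found in the camera images.
- carrier: Fixed white sample carrier, 116 mm deep (x), 136 wide (y), 118 tall, with two blue trays, one above the other, that slide sideways along its y; jars and stir bars are fixed in them. Origin: underside of the base; z up, -x is the front. On each tray's front edge is a flat steel tab (36 mm in x, 76 in y, 8 thick) with a round 13 mm eye through its middle, chamfered 1.5 mm.
- upper_line (a point): Point of the fixed frame at the height of the upper tab's top, straight above the socket: (-38, 0, 106) mm of the carrier. It does not move with the tray: the eye lies up to 13 mm from it along the carrier's y, either way, by an unknown amount; in x and z it is exact. The tray stays where left, takes about 3 N sideways to move, stops at 16 mm.
- lower_line (a point): The same for the lower tray: fixed point (-38, 0, 64) mm of the carrier, at the height of the lower tab's top; the lower eye lies up to 13 mm from it along the carrier's y, by its own unknown amount. Both eyes must come into line with the socket.
- socket (a point): Centre of the mouth of the fixed steel socket in the carrier's base, at (-38, 0, 26) mm of the carrier; round hole 13 mm wide, 20 mm deep, opening upward; the axes are the carrier's.
- holder: Fixed grey rod holder: upright block 36 x 36 mm on a 70 x 70 mm foot, top 104 mm above its origin (underside centre), with a vertical 13 mm hole 98 mm deep, in which the rod hangs by its collar. (Room: an open carton, about 0.47 m tall with its flaps, stands to the right beyond x 0.40 m, right of y -0.24 m: swing round it.)
- rod_grip (a point): Centre of the rod's orange square grip (18 x 18 mm across, 50 mm tall; the faces look along its x and y axes). Below it a 26 mm wide, 5 mm thick collar and a steel shank 10 mm thick, 96 mm long. The point lies 126 mm above the tip along the rod's z; the collar's underside is 30 mm below this point.
- rod_tip (a point): Centre of the rod's flat tip (7 mm wide, tapering out to the 10 mm shank within 4 mm). When the rod is fully home this is 10 mm above the carrier's origin, 16 mm inside the socket.
- rod: The whole loose rod, about 0.12 kg, upright in the holder at the start; origin at its tip, z along it towards the grip.
- flask_mid (a point): Loose conical glass flask, 64 mm wide and 105 tall, bystander; the point is on its axis 50 mm up.
- brown_vial_mid (a point): Loose brown vial with black cap, 27 mm wide and 52 tall, bystander; the point is half-way up.
- small_beaker_mid (a point): Loose small glass beaker, 61 mm wide and 70 tall, bystander; the point is half-way up.
Things that resemble listed ones, but are neither listed nor needed, are in the scene too. What is shaped like the rod but blue or red is not meant.

How it is judged:
On the way, in this order (a step that is already met when the one before it is completed fails the run):
1. the rod's tip is through the eye of the upper tray (z of rod_tip in the frame of carrier below 0.094 m and x of rod_tip in the frame of carrier between -0.044 and -0.032 m and y of rod_tip in the frame of carrier between -0.022 and 0.022 m and angle between rod's own z axis and vertical below 0.15 rad), for 0.1 s.
2. the rod's tip is through the eye of the lower tray (z of rod_tip in the frame of carrier below 0.052 m and x of rod_tip in the frame of carrier between -0.044 and -0.032 m and y of rod_tip in the frame of carrier between -0.022 and 0.022 m and angle between rod's own z axis and vertical below 0.15 rad), for 0.1 s.
At the end, for the whole second after the job is handed in: The rod stands in both eyes and the socket, its tip less than 13.5 mm above the carrier's underside (10 mm is fully home) and within 4 mm of the socket's axis, tilted less than 0.08 rad, at rest and released (z of rod_tip in the frame of carrier below 0.0135 m and horizontal distance between rod_tip and socket below 0.004 m and angle between rod's own z axis and vertical below 0.08 rad and linear speed of rod below 0.02 m/s and contact force between rod and the fingers below 0.1 N); the robot touches nothing.
It fails at once if the rod pressed on the carrier with more than 35 N (contact force between rod and carrier above 35 N).
It fails at once if fingers or arm pushed on the carrier (more than 2 N) (contact force between any of the fingers, the arm and carrier above 2 N).
It fails at once if the flask was moved more than 20 mm or tipped (distance of flask_mid from where it was at the start of the episode above 0.02 m or angle between flask_mid's own z axis and vertical above 0.3 rad).
It fails at once if the brown vial was moved more than 20 mm or tipped (distance of brown_vial_mid from where it was at the start of the episode above 0.02 m or angle between brown_vial_mid's own z axis and vertical above 0.3 rad).
It fails at once if the small beaker was moved more than 20 mm or tipped (distance of small_beaker_mid from where it was at the start of the episode above 0.02 m or angle between small_beaker_mid's own z axis and vertical above 0.3 rad).
It also fails if it takes over 72 s, if anything falls off the work surface, if the arm or the gripper's body presses on something with over 40 N, if the wrist force passes 120 N, or if a joint passes its speed limit or range.

## Working session

There is one attempt and no reset: what is moved stays moved. The work goes in short steps, Python scripts to look and compute and a tool call to move; the robot and the scene stay as the last step left them, time stands still between calls to the robot, and variables do not carry over. Pictures are saved under pics/ and viewed, and the job is handed in when it is done.

Besides the shell and the picture viewer there is one more tool, called after "Emit:" by a JSON object that holds its "fn" and its "kwargs". step_arm: Moves the arm, as the interface text tells. Its arguments: {"type":"object","properties":{"increments":{"type":"array"},"squeeze":{"type":"number"}},"required":["increments"]}

```bash
ls; mkdir -p pics; python3 - <<'E'
from station import bot
import cv2,pickle
o=bot.get_obs();print(o)
for n in ["scene","top","wrist"]:
    p=bot.read_camera(n)
    pickle.dump(p,open(f"pics/{n}0.pkl","wb"))
    cv2.imwrite(f"pics/{n}0.png",cv2.cvtColor(p["pixels"],cv2.COLOR_RGB2BGR))
    print(n,p["vertical_fov"],p["cx"],p["cy"],p["camera_from_world"].tolist() if hasattr(p["camera_from_world"],'tolist') else p["camera_from_world"])
    for q in ["carrier","holder","rod","rod_grip","rod_tip","socket","upper_line","lower_line","flask_mid","brown_vial_mid","small_beaker_mid"]:
        r=bot.pinpoint(p,q); print(q,[( [round(float(v)) for v in d["point"]],round(float(d["score"]),2)) for d in r[:4]])
E
```

```text
pics
{'t': 0.0, 'q': array([ 1.1259048 ,  0.47778137,  0.02231508,  1.55644198, -0.01153502,
        1.10930283, -0.08312094]), 'joint_vel': array([-0.00077036, -0.00123081, -0.0001084 , -0.00029691, -0.00070551,
       -0.00074917,  0.0001303 ]), 'joint_torque': array([-6.35678080e-04, -5.96458375e+01,  1.60796173e+00, -2.81204921e+01,
        1.25232138e-02,  9.45267297e-03, -1.32331607e-05]), 'eef_pos': array([ 0.22287658, -0.63651849,  0.23034179]), 'tool_rot': array([-4.84780244e-04,  8.15618212e-01, -5.78589765e-01, -7.62146231e-04]), 'contact_force': array([ 0.2829454 , -0.24599441, -0.11328575]), 'torque': array([-0.00173375,  0.03265599, -0.06404722]), 'gripper_width': 1.0006862344559875}
scene 50.49880985509254 255.9431782182514 190.06404491056915 [[-0.04528282253535365, -0.9989103840527166, -0.011292059815897558, 0.0253702373106386], [-0.6975253530978982, 0.03970818975843402, -0.7154590424697702, 0.3766272649920731], [0.7151278541414006, -0.02452150684118612, -0.6985634172595596, 0.6190970998914048], [0.0, 0.0, 0.0, 1.0]]
carrier [([299, 194], 0.87)]
holder [([212, 206], 0
[... 993 characters left out ...]
0.45)]
upper_line [([322, 167], 0.58)]
lower_line [([321, 171], 0.9), ([226, 177], 0.71), ([222, 162], 0.25)]
flask_mid [([173, 227], 0.69)]
brown_vial_mid [([265, 222], 0.61)]
small_beaker_mid [([346, 243], 0.62)]
wrist 64.24702949313468 260.57760165074905 186.2045574335132 [[0.33013609707512054, -0.9439332782124707, 0.00035169740910135933, -0.6744385939808747], [-0.90378950197363, -0.31598846021230387, 0.2886448148415581, -0.036698933278099005], [-0.2723503139896606, -0.09560993303897983, -0.9574361843872506, 0.37892475765781786], [0.0, 0.0, 0.0, 1.0]]
carrier []
holder []
rod []
rod_grip []
rod_tip []
socket []
upper_line []
lower_line []
flask_mid []
brown_vial_mid []
small_beaker_mid []
```

```bash
python3 - <<'E'
import cv2
for n in ["scene","top"]:
    i=cv2.imread(f"pics/{n}0.png")
    cv2.imwrite(f"pics/{n}0c.png",cv2.resize(i[100:300,120:390],None,fx=2.9,fy=2.9,interpolation=cv2.INTER_CUBIC))
E
```

```text
(no output)
```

View pics/scene0.png

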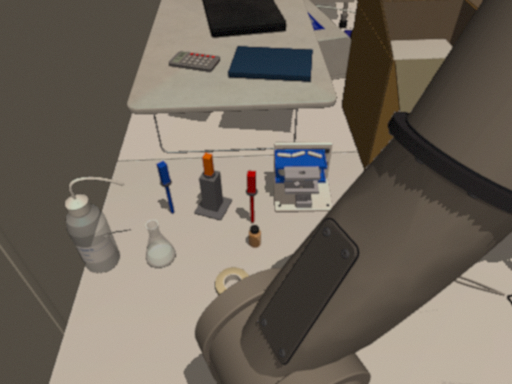

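View pics/top0.png

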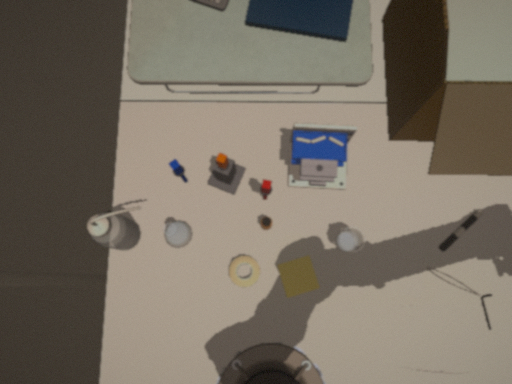

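```bash
sleep 1
```

```text
(no output)
```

View pics/scene0c.png

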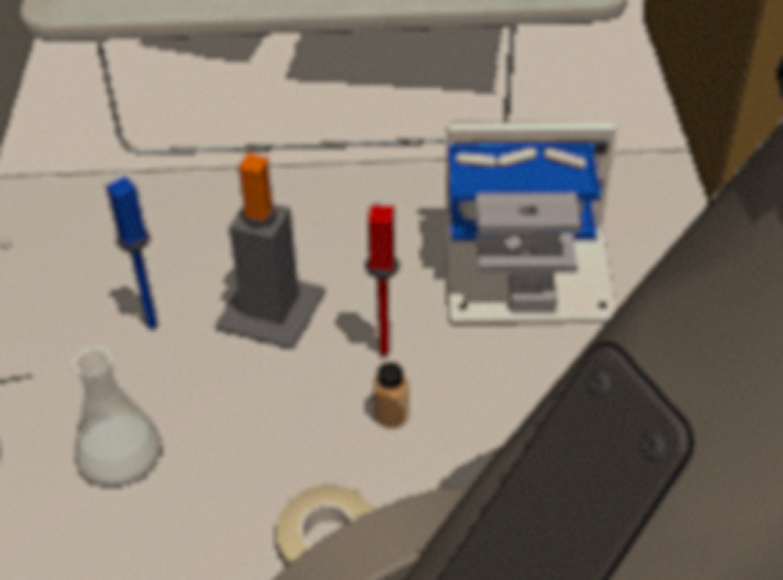

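View pics/top0c.png

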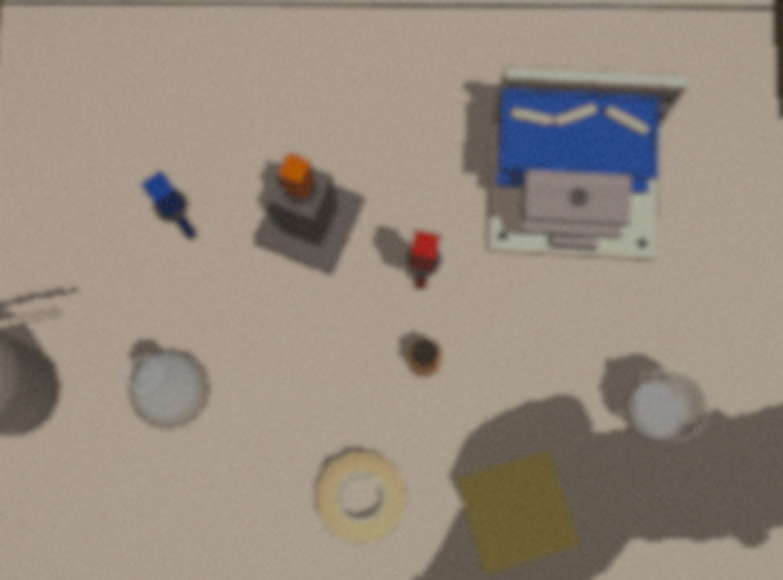

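```bash
cat > h.py <<'E'
import numpy as np,cv2,pickle
from scipy.spatial.transform import Rotation as R
def K(p):
    f=p["pixels"].shape[0]/2/np.tan(np.radians(p["vertical_fov"])/2); return f,p["cx"],p["cy"]
def ray(p,uv):
    f,cx,cy=K(p);T=np.array(p["camera_from_world"]);d=np.array([(uv[0]-cx)/f,(uv[1]-cy)/f,1]);Rm=T[:3,:3]
    return -Rm.T@T[:3,3],Rm.T@d
def onz(p,uv,z):
    c,d=ray(p,uv);return c+d*(z-c[2])/d[2]
def proj(p,X):
    f,cx,cy=K(p);T=np.array(p["camera_from_world"]);c=T[:3,:3]@np.asarray(X)+T[:3,3];return np.array([cx+f*c[0]/c[2],cy+f*c[1]/c[2]])
def tri(obs):
    A=np.zeros((3,3));b=np.zeros(3)
    for p,uv in obs:
        c,d=ray(p,uv);d=d/np.linalg.norm(d);M=np.eye(3)-np.outer(d,d);A+=M;b+=M@c
    return np.linalg.solve(A,b)
def save(p,name,crop=None,s=1):
    i=cv2.cvtColor(p["pixels"],cv2.COLOR_RGB2BGR)
    if crop: i=i[crop[1]:crop[3],crop[0]:crop[2]]
    cv2.imwrite(f"pics/{name}.png",cv2.resize(i,None,fx=s,fy=s,interpolation=cv2.INTER_CUBIC))
def qR(q): return R.from_quat([q[1],q[2],q[3],q[0]])
E
python3 - <<'E'
from h import *
S=pickle.load(open("pics/scene0.pkl","rb"));T=pickle.load(open("pics/top0.pkl","rb"))
np.set_printoptions(precision=4,suppress=True)
for n,a,b,z in [("grip",(207,164),(224,161),.129),("holder",(212,206),(225,178),0),("carrier",(299,194),(315,162),0),("upper",(309,175),(322,167),.106),("lower",(302,187),(321,171),.064),("socket",(304,196),(318,173),.026),("blue",(162,171),(174,168),0.12),("red",(248,180),(267,186),.12),("flask",(155,240),(173,227),.05),("vial",(255,236),(265,222),.026)]:
    print(n,tri([(S,a),(T,b)]),onz(S,a,z),onz(T,b,z))
print("beaker",onz(T,(346,243),.035))
# carrier base corners in top crop -> px
def c(u,v):return (120+u/2.9,100+v/2.9)
for uv in [(488,248),(655,260),(497,110),(660,180)]: print(onz(T,c(*uv),0.008))
print('wall top',onz(T,c(505,68),.118),onz(T,c(686,80),.118))
print('shelf edge', onz(T,(250,82),0.1), onz(S,(230,103),0.1), tri([(T,(128,80)),(S,(133,103))]), tri([(T,(371,80)),(S,(332,103))]))
print('holder foot',[onz(T,c(*uv),.006)[:2] for uv in [(255,243),(333,273),(364,198)]])
print('hscene',[onz(S,c(*uv),.0)[:2] for uv in [(218,330),(295,347),(325,290)]])
E
```

```text
grip [0.4904 0.1038 0.1325] [0.4945 0.1074 0.129 ] [0.4915 0.1009 0.129 ]
holder [0.4839 0.1069 0.0082] [ 0.4918  0.1077 -0.    ] [0.4859 0.1077 0.    ]
carrier [ 0.529  -0.1056 -0.0087] [ 0.5203 -0.1034  0.    ] [ 0.5266 -0.105   0.    ]
upper [ 0.4909 -0.1122  0.0883] [ 0.4718 -0.1127  0.106 ] [ 0.4865 -0.1048  0.106 ]
lower [ 0.4917 -0.1073  0.0515] [ 0.4785 -0.1011  0.064 ] [ 0.4884 -0.109   0.064 ]
socket [ 0.4953 -0.1101  0.0176] [ 0.4871 -0.1095  0.026 ] [ 0.4933 -0.1078  0.026 ]
blue [0.4754 0.2025 0.1306] [0.4875 0.205  0.12  ] [0.4781 0.2053 0.12  ]
red [0.4394 0.0162 0.1285] [0.4483 0.0204 0.12  ] [0.4414 0.0117 0.12  ]
flask [0.3645 0.2183 0.0378] [0.3545 0.2154 0.05  ] [0.3632 0.2152 0.05  ]
vial [0.38   0.0117 0.018 ] [0.3735 0.0102 0.026 ] [0.3789 0.0136 0.026 ]
beaker [ 0.3326 -0.165   0.035 ]
[ 0.4672 -0.0406  0.008 ]
[ 0.4584 -0.1744  0.008 ]
[ 0.5832 -0.0488  0.008 ]
[ 0.5248 -0.1806  0.008 ]
wall top [ 0.5786 -0.0457  0.118 ] [ 0.5704 -0.1783  0.118 ]
shelf edge [0.6814 0.0496 0.1   ] [0.7797 0.0594 0.1   ] [0.6357 0.2814 0.2002] [ 0.6542 -0.1936  0.17  ]
holder foot [array([0.4702, 0.1468]), array([0.4461, 0.0836]), array([0.5083, 0.0595])]
hscene [array([0.4688, 0.1462]), array([0.4471, 0.084 ]), array([0.509, 0.06 ])]
```

```bash
python3 - <<'E'
from h import *
np.set_printoptions(precision=3,suppress=True)
S=pickle.load(open("pics/scene0.pkl","rb"));T=pickle.load(open("pics/top0.pkl","rb"))
for z in (0.3,.36,0.42,.47):
    print(z,[onz(T,uv,z)[:2] for uv in [(384,20),(389,140),(432,140),(431,174),(512,175)]], onz(S,(342,110),z)[:2],onz(S,(378,180),z)[:2])
save(S,"scarton",(320,0,512,250),2.4)
save(T,"tcarton",(360,0,512,200),3)
E
```

```text
0.3 [array([ 0.706, -0.191]), array([ 0.483, -0.188]), array([ 0.483, -0.26 ]), array([ 0.425, -0.254]), array([ 0.424, -0.387])] [ 0.426 -0.149] [ 0.244 -0.165]
0.36 [array([ 0.666, -0.171]), array([ 0.463, -0.169]), array([ 0.463, -0.234]), array([ 0.41 , -0.229]), array([ 0.409, -0.351])] [ 0.336 -0.123] [ 0.181 -0.137]
0.42 [array([ 0.627, -0.152]), array([ 0.443, -0.149]), array([ 0.443, -0.209]), array([ 0.395, -0.204]), array([ 0.394, -0.314])] [ 0.246 -0.097] [ 0.118 -0.108]
0.47 [array([ 0.594, -0.136]), array([ 0.426, -0.134]), array([ 0.427, -0.188]), array([ 0.382, -0.183]), array([ 0.382, -0.284])] [ 0.17  -0.075] [ 0.065 -0.085]
```

View pics/tcarton.png

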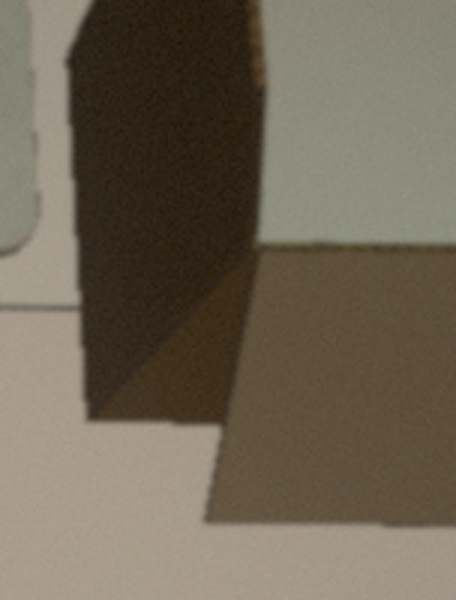

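View pics/scarton.png

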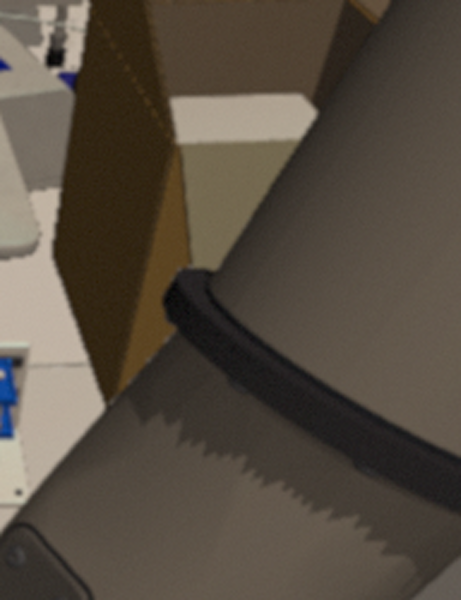

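Emit:
{"fn": "step_arm", "kwargs": {"increments": [[-4, 0, -1, 0, 0, 0, 0], [-5, 0, -1, 0, 0, 0, 0], [-5, 0, -1, 0, 0, 0, 0], [-5, 0, -1, 0, 0, 0, 0], [-4, 0, -1, 0, 0, 0, 0], [-2, 0, -1, 0, 0, 0, 0], [0, 0, 0, 0, 0, 0, 0]]}}

```text
t: 2.5
eef_pos: [0.1408, -0.4025, 0.2922]
tool_rot: [0.001, 0.816, -0.579, 0.001]
contact_force: [0.7, -0.8, 0.5]
gripper_width: 1.004
```

```bash
python3 -c "
from station import bot
o=bot.get_obs();print(o['q'],o['eef_pos'])"
```

```text
[ 1.10239680e+00 -3.86739602e-03 -1.46059965e-02  2.03429349e+00
 -5.48493113e-05  1.10857942e+00 -1.46147389e-01] [ 0.1407908  -0.40245051  0.29223739]
```

Emit:
{"fn": "step_arm", "kwargs": {"increments": [[-3, -1, 0, 0, 0, -3.5, 0], [0, -4.8, 0, 0, 0, -7, 0], [0, -4.8, 0, 0, 0, -7, 0], [0, -4.8, 0, 0, 0, -7, 0], [0, -4.8, 0, 0, 0, -7, 0], [0, -4.8, 0, 0, 0, -7, 0], [0, -4.8, 0, 0, 0, -7, 0], [0, -4.8, 0, 0, 0, -7, 0], [0, -4.8, 0, 0, 0, -7, 0]]}}

```text
t: 3.4
eef_pos: [0.3933, -0.0994, 0.2907]
tool_rot: [-0.001, 0.995, -0.095, 0.001]
contact_force: [0.3, 0.0, -0.2]
gripper_width: 1.002
```

```bash
python3 -c "
from station import bot
from h import *
o=bot.get_obs();print(o['q'],o['eef_pos'],o['contact_force']);print(qR(o['tool_rot']).as_matrix().round(3))
p=bot.read_camera('wrist');save(p,'w1');pickle.dump(p,open('pics/w1.pkl','wb'));print(p['camera_from_world'])
p=bot.read_camera('scene');save(p,'s1');pickle.dump(p,open('pics/s1.pkl','wb'))
"
```

```text
[ 0.621319   -0.01341485 -0.5118464   2.04604057 -0.00851824  1.1058992
 -0.0772906 ] [ 0.39333265 -0.09941252  0.29074305] [ 0.34029832  0.04418792 -0.21222145]
[[ 0.982 -0.189  0.001]
 [-0.189 -0.982  0.001]
 [ 0.001 -0.001 -1.   ]]
[[ 9.81824527e-01 -1.89789465e-01  7.46154925e-04 -4.05410407e-01]
 [-1.81990695e-01 -9.40349627e-01  2.87440370e-01 -7.54420192e-02]
 [-5.38515076e-02 -2.82351799e-01 -9.57798244e-01  4.29280977e-01]
 [ 0.00000000e+00  0.00000000e+00  0.00000000e+00  1.00000000e+00]]
```

View pics/w1.png

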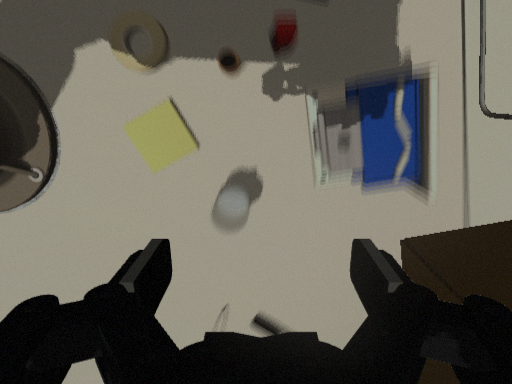

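View pics/s1.png

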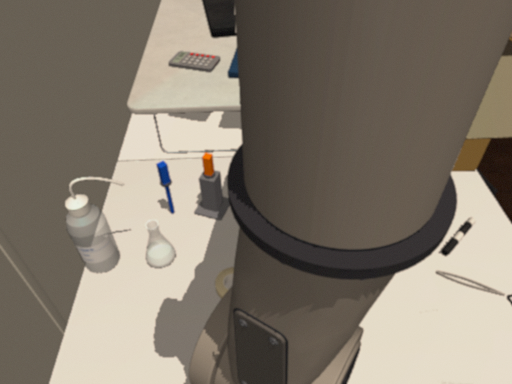

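Emit:
{"fn": "step_arm", "kwargs": {"increments": [[4, -1.5, 0, 0, 0, 0, 0], [4, -1.5, 0, 0, 0, 0, 0], [1.5, -0.8, 0, 0, 0, 0, 0], [0, 0, 0, 0, 0, 0, 0], [0, 0, 0, 0, 0, 0, 0]]}}

```text
t: 4.0
eef_pos: [0.4917, -0.0827, 0.29]
tool_rot: [-0.0, 0.995, -0.098, -0.001]
contact_force: [-0.9, 0.1, 0.2]
gripper_width: 0.998
```

```bash
python3 -c "
from station import bot
from h import *
np.set_printoptions(precision=4,suppress=True)
o=bot.get_obs();print(o['q'],o['eef_pos'],o['contact_force'])
p=bot.read_camera('wrist');save(p,'w2',(150,0,512,300),2);pickle.dump(p,open('pics/w2.pkl','wb'))
for q,z in [('carrier',0),('upper_line',.106),('lower_line',.064),('socket',.026),('rod_grip',.129),('small_beaker_mid',.035)]:
  for d in bot.pinpoint(p,q)[:3]: print(q,np.round(d['point'],1),round(d['score'],2),onz(p,d['point'],z))
"
```

```text
[ 0.5361  0.1733 -0.553   1.864   0.0993  1.1329 -0.2486] [ 0.4917 -0.0827  0.29  ] [-0.9146  0.1155  0.2397]
carrier [282.6 161.2] 0.62 [ 0.5189 -0.1067  0.    ]
upper_line [259.1 188.4] 0.84 [ 0.4847 -0.1083  0.106 ]
lower_line [230.    3.2] 0.54 [0.4921 0.0876 0.064 ]
lower_line [257.6 169.1] 0.51 [ 0.485  -0.0961  0.064 ]
socket [259. 168.] 0.68 [ 0.4849 -0.1039  0.026 ]
rod_grip [185.9  83.1] 0.95 [0.4391 0.0137 0.129 ]
small_beaker_mid [167.2 235.2] 0.57 [ 0.3376 -0.1728  0.035 ]
```

View pics/w2.png

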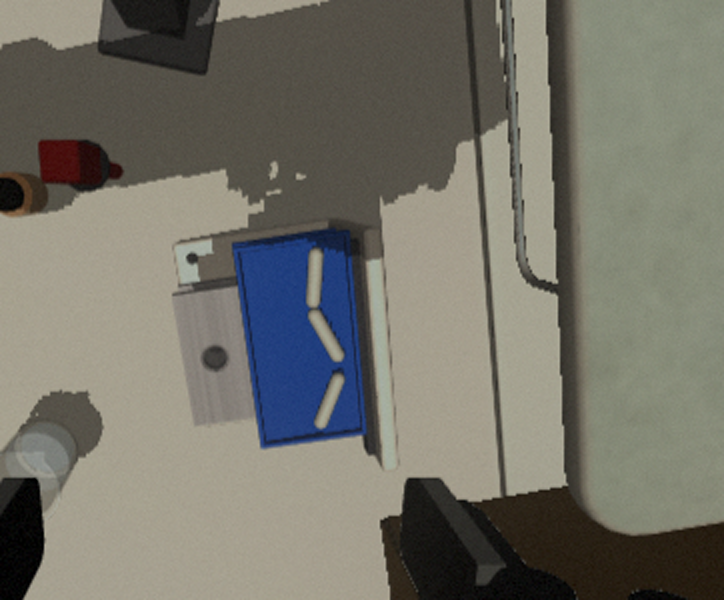

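```bash
python3 -c "
from h import *
np.set_printoptions(precision=4,suppress=True)
p=pickle.load(open('pics/w2.pkl','rb'))
f=lambda u,v,z:onz(p,(150+u/2,v/2),z)
print('eye',f(215,357,.106))
for c in [(174,292),(195,425),(252,418)]: print('tab',f(*c,.106))
print('wall',f(366,232,.118),f(380,230,.118),f(383,470,.118),f(398,466,.118))
print('base FL',f(174,244,.0),f(174,244,.01))
print('tray FL,BL,FR,BR', [f(*c,.098) for c in [(234,244),(349,231),(262,447),(363,436)]])
i=cv2.cvtColor(p['pixels'],cv2.COLOR_RGB2BGR)[105:245,220:360]
cv2.imwrite('pics/w2c.png',cv2.resize(i,None,fx=4.2,fy=4.2,interpolation=cv2.INTER_CUBIC))
"
```

```text
eye [ 0.4852 -0.0968  0.106 ]
tab [ 0.4708 -0.0571  0.106 ]
tab [ 0.466  -0.1341  0.106 ]
tab [ 0.4988 -0.1362  0.106 ]
wall [ 0.5732 -0.0446  0.118 ] [ 0.5802 -0.045   0.118 ] [ 0.5658 -0.1767  0.118 ] [ 0.5744 -0.1759  0.118 ]
base FL [ 0.4665 -0.0397  0.    ] [ 0.4674 -0.039   0.01  ]
tray FL,BL,FR,BR [array([ 0.5072, -0.0392,  0.098 ]), array([ 0.5686, -0.0445,  0.098 ]), array([ 0.5011, -0.1585,  0.098 ]), array([ 0.5607, -0.1631,  0.098 ])]
```

View pics/w2c.png

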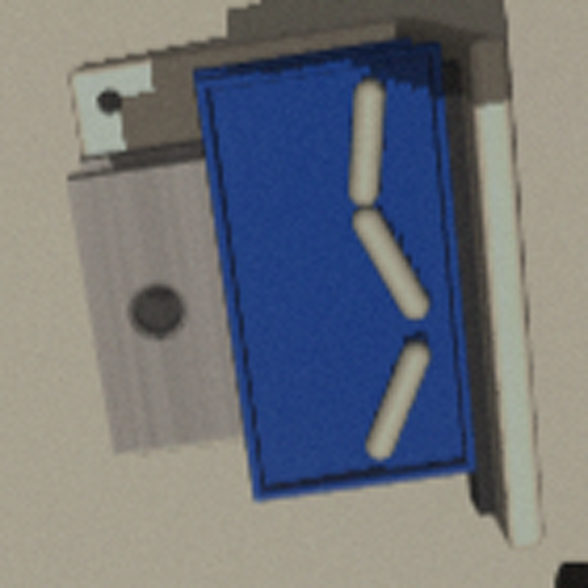

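```bash
python3 -c "
from h import *
S=pickle.load(open('pics/scene0.pkl','rb'))
save(S,'s0z',(268,135,340,215),8)
"
```

```text
(no output)
```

View pics/s0z.png

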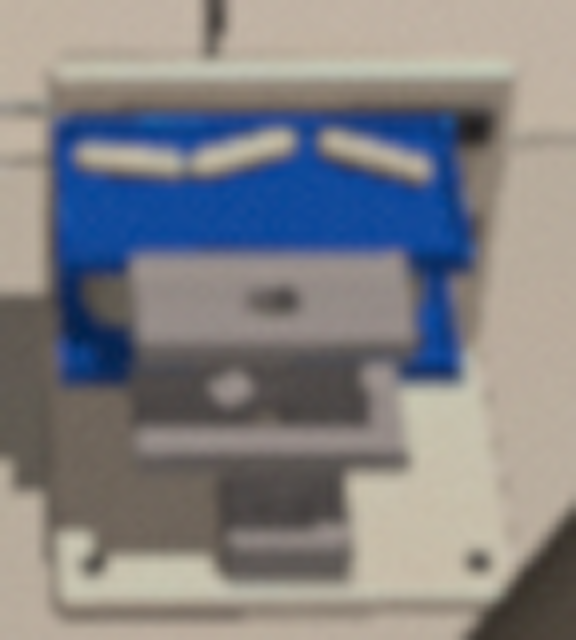

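```bash
cat >> h.py <<'E'
yaw=np.radians(-3.3);O=np.array([.5212,-.1095,0]);RC=R.from_euler('z',yaw).as_matrix()
def toC(X): return RC.T@(np.asarray(X)-O)
def toW(X): return RC@np.asarray(X)+O
E
python3 -c "
from h import *
np.set_printoptions(precision=1,suppress=True)
S=pickle.load(open('pics/scene0.pkl','rb'))
g=lambda u,v,z:toC(onz(S,(268+u/8-.5,135+v/8-.5),z))*1000
print('upper',g(133,346,.106),g(416,350,.106),'eye',g(274,300,.106))
print('lower',g(137,432,.064),g(405,445,.064),'eye?',g(268,415,.064))
print('socket bottom',g(222,578,.008),g(348,580,.008),'top',g(228,548,.026),g(348,548,.026))
print('base',g(55,612,0),g(495,605,0))
print('wall',g(50,78,.118),g(513,78,.118))
"
```

```text
upper [-58.   48.3 106. ] [-59.6 -27.8 106. ] eye [-39.4   9.1 106. ]
lower [-48.   45.3  64. ] [-53.2 -29.4  64. ] eye? [-41.1   8.   64. ]
socket bottom [-51.6  18.5   8. ] [-52.3 -18.2   8. ] top [-56.7  18.1  26. ] [-56.7 -16.4  26. ]
base [-57.8  67.2   0. ] [-54.8 -61.7   0. ]
wall [ 43.7  69.1 118. ] [ 43.4 -64.8 118. ]
```

Emit:
{"fn": "step_arm", "kwargs": {"increments": [[-1, -4, 0, 0, 0, 0, 0], [-1, -4, 0, 0, 0, 0, 0], [0, -2, 0, 0, 0, 0, 0], [0, 0, 0, 0, 0, 0, 0], [0, 0, 0, 0, 0, 0, 0]]}}

```text
t: 4.85
eef_pos: [0.4916, 0.0194, 0.2908]
tool_rot: [0.0, 0.995, -0.097, 0.0]
contact_force: [0.3, -0.3, -1.4]
gripper_width: 1.001
```

```bash
python3 -c "
from station import bot
from h import *
np.set_printoptions(precision=4,suppress=True)
o=bot.get_obs();print(o['q'],o['eef_pos'],o['contact_force'])
p=bot.read_camera('wrist');save(p,'w3',(110,0,410,240),2.6);pickle.dump(p,open('pics/w3.pkl','wb'))
for q,z in [('rod_grip',.134),('holder',0)]:
  for d in bot.pinpoint(p,q)[:3]: print(q,np.round(d['point'],1),round(d['score'],2),onz(p,d['point'],z))
"
```

```text
[ 0.3986  0.1686 -0.6282  1.8739  0.1098  1.1332 -0.4647] [0.4916 0.0194 0.2908] [ 0.2736 -0.3097 -1.4112]
rod_grip [239.7  83.8] 0.78 [0.4888 0.1048 0.134 ]
rod_grip [210.  183.4] 0.78 [0.4386 0.0166 0.134 ]
holder [246.8  86.4] 0.66 [0.4897 0.1054 0.    ]
holder [187.4 292.2] 0.63 [ 0.3265 -0.192   0.    ]
```

View pics/w3.png

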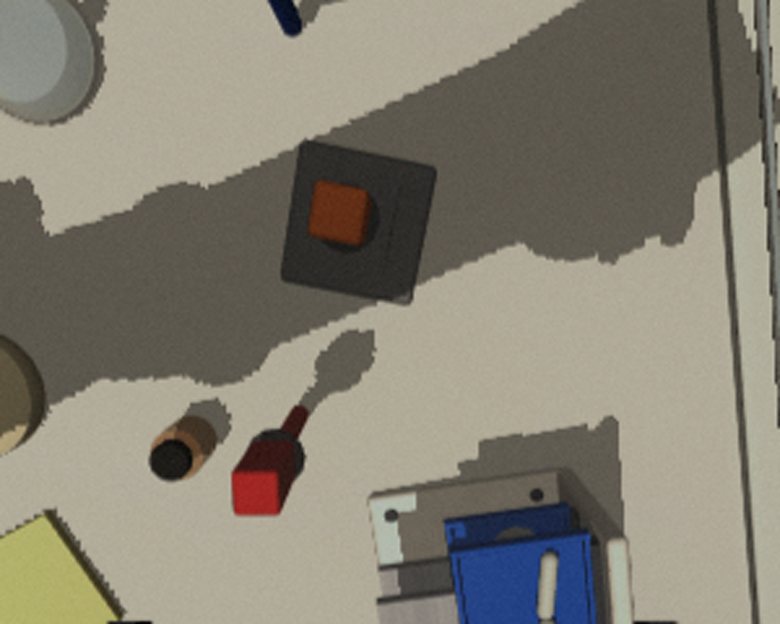

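```bash
python3 -c "
from h import *
np.set_printoptions(precision=4,suppress=True)
p=pickle.load(open('pics/w3.pkl','rb'))
f=lambda u,v,z:onz(p,(110+(u+.5)/2.6-.5,(v+.5)/2.6-.5),z)
q=[(317,181),(369,188),(361,246),(309,235)]
P=[f(*c,.159) for c in q];print(np.array(P),np.mean(P,0))
for i in range(4):
  d=P[(i+1)%4]-P[i];print(np.linalg.norm(d),np.degrees(np.arctan2(d[1],d[0])))
Q=[f(*c,.0) for c in [(302,141),(437,170),(410,303),(282,278)]];print(np.array(Q),np.mean(Q,0))
for i in range(4):
  d=Q[(i+1)%4]-Q[i];print(np.linalg.norm(d),np.degrees(np.arctan2(d[1],d[0])))
"
```

```text
[[0.4861 0.1164 0.159 ]
 [0.5021 0.111  0.159 ]
 [0.4959 0.094  0.159 ]
 [0.4798 0.1007 0.159 ]] [0.491  0.1055 0.159 ]
0.016902995459959106 -18.407691367465375
0.01819029550743312 -110.03067674092519
0.017410648600913674 157.3248334409728
0.016915524035019804 68.28940968977516
[[0.4712 0.1502 0.    ]
 [0.5354 0.1236 0.    ]
 [0.5095 0.0614 0.    ]
 [0.4457 0.0872 0.    ]] [0.4905 0.1056 0.    ]
0.06950807270276209 -22.495644737194553
0.06736663834591594 -112.58026307359847
0.0688258623476642 158.01250592431236
0.06797948754313345 67.99778097379179
```

Emit:
{"fn": "step_arm", "kwargs": {"increments": [[-0.9, -4.2, 0, 0, 0, 0, 0], [-0.9, -4.2, 0, 0, 0, 0, 0], [0, 0, 0.5, 0, 0, -7.9, 0], [0, 0, 0.5, 0, 0, -7.9, 0], [0, 0, 0.5, 0, 0, -7.9, 0], [0, 0, 0.5, 0, 0, -7.9, 0], [0, 0, 0.5, 0, 0, -7.9, 0], [0, 0, 0.5, 0, 0, -7.9, 0], [0, 0, 0.5, 0, 0, -7.9, 0], [0, 0, 0.5, 0, 0, -7.9, 0], [0, 0, 0.5, 0, 0, -7.9, 0], [0, 0, 0.5, 0, 0, -7.9, 0], [0, 0, 0, 0, 0, 0, 0], [0, 0, 0, 0, 0, 0, 0], [0, 0, 0, 0, 0, 0, 0]]}}

```text
t: 6.5
eef_pos: [0.4906, 0.1053, 0.241]
tool_rot: [0.0, 0.831, 0.556, 0.0]
contact_force: [-0.9, -0.0, -0.1]
gripper_width: 1.001
```

```bash
python3 -c "
from station import bot
from h import *
np.set_printoptions(precision=4,suppress=True)
o=bot.get_obs();print(o['q'],o['eef_pos'],o['contact_force']);print(qR(o['tool_rot']).as_matrix())
p=bot.read_camera('wrist');save(p,'w4',None,1.5);pickle.dump(p,open('pics/w4.pkl','wb'))
"
```

```text
[ 0.4209  0.2953 -0.8907  1.9058  0.2626  1.0614  0.6015] [0.4906 0.1053 0.241 ] [-0.8598 -0.0214 -0.0678]
[[ 0.3812  0.9245  0.0004]
 [ 0.9245 -0.3812 -0.0002]
 [-0.      0.0004 -1.    ]]
```

View pics/w4.png

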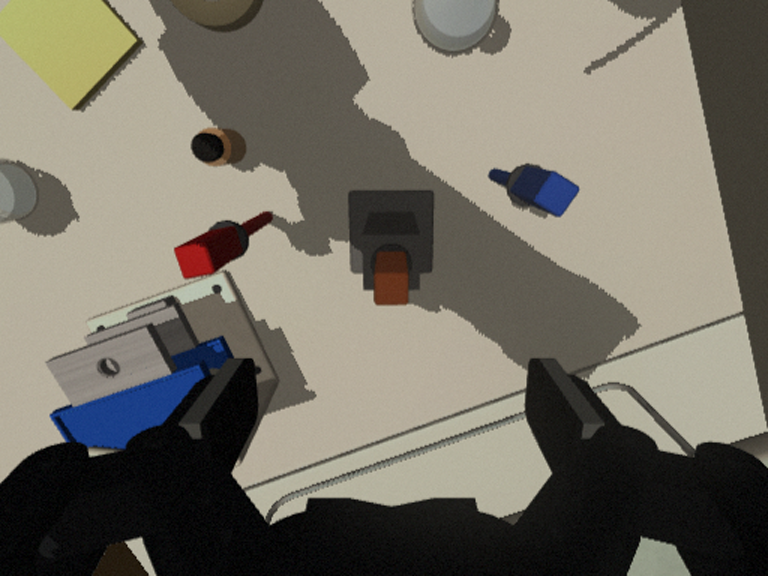

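Emit:
{"fn": "step_arm", "kwargs": {"increments": [[0, 0, 3, 0, 0, 0, 0], [0, 0, 3, 0, 0, 0, 0], [0, 0, 3, 0, 0, 0, 0], [0, 0, 2, 0, 0, 0, 0], [0, 0, 1, 0, 0, 0, 0], [0, 0, 0, 0, 0, 0, 0], [0, 0, 0, 0, 0, 0, 1], [0, 0, 0, 0, 0, 0, 1], [0, 0, 0, 0, 0, 0, 1], [0, 0, 0, 0, 0, 0, 1], [0, 0, 0, 0, 0, 0, 1], [0, 0, 0, 0, 0, 0, 1], [0, 0, 0, 0, 0, 0, 1], [0, 0, 0, 0, 0, 0, 1]], "squeeze": 90}}

```text
t: 7.95
eef_pos: [0.4907, 0.1057, 0.1213]
tool_rot: [0.0, 0.83, 0.558, 0.0]
contact_force: [-1.7, -1.6, 6.4]
gripper_width: 0.195
```

```bash
python3 -c "
from station import bot
from h import *
np.set_printoptions(precision=4,suppress=True)
o=bot.get_obs();print(o['q'],o['eef_pos'],o['contact_force'],o['torque'],o['gripper_width'])
p=bot.read_camera('wrist');save(p,'w5',None,1.5)
"
```

```text
[ 0.316   0.4552 -0.8021  2.0233  0.4394  0.8394  0.4467] [0.4907 0.1057 0.1213] [-1.6732 -1.5904  6.3713] [-0.1389  0.2413  0.0693] 0.19477133970339203
```

View pics/w5.png

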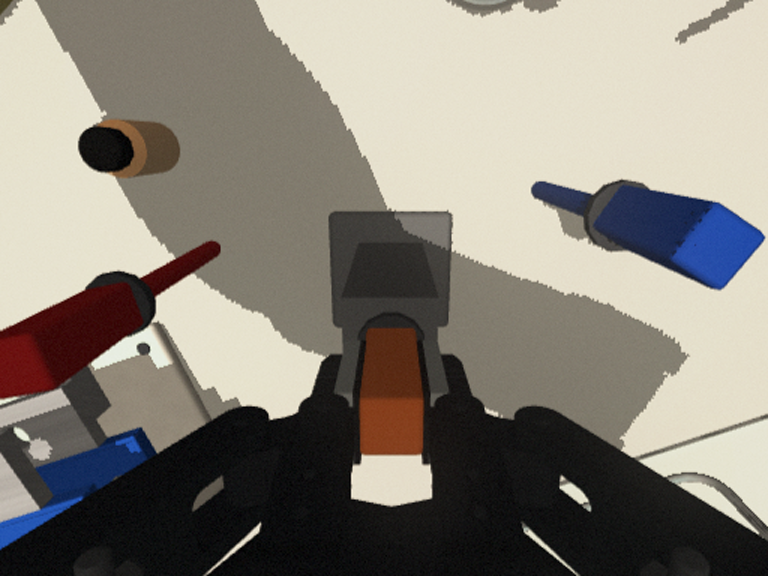

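Emit:
{"fn": "step_arm", "kwargs": {"increments": [[0, 0, -1, 0, 0, 0, 1], [0, 0, -2, 0, 0, 0, 1], [0, 0, -2, 0, 0, 0, 1], [0, 0, -2, 0, 0, 0, 1], [0, 0, -2, 0, 0, 0, 1], [0, 0, -2, 0, 0, 0, 1], [0, 0, -2, 0, 0, 0, 1], [0, 0, 0, 0, 0, 0, 1], [0, 0, 0, 0, 0, 0, 1]]}}

```text
t: 8.9
eef_pos: [0.4902, 0.1055, 0.2506]
tool_rot: [0.0, 0.83, 0.558, 0.0]
contact_force: [0.3, -0.3, -1.7]
gripper_width: 0.198
```

```bash
python3 -c "
from station import bot
from h import *
np.set_printoptions(precision=4,suppress=True)
o=bot.get_obs();print(o['q'],o['eef_pos'],o['contact_force'],o['torque'],o['gripper_width']);print(qR(o['tool_rot']).as_matrix())
p=bot.read_camera('wrist');save(p,'w6',None,1.5)
S=bot.read_camera('scene');save(S,'s6',(130,90,330,240),3.5);pickle.dump((p,S,o),open('pics/6.pkl','wb'))
for pp in (p,S): print([(np.round(d['point'],1),round(d['score'],2)) for q in ('rod_tip','rod_grip') for d in bot.pinpoint(pp,q)])
"
```

```text
[ 0.4313  0.2848 -0.9003  1.8946  0.2528  1.0804  0.6131] [0.4902 0.1055 0.2506] [ 0.3459 -0.2862 -1.6653] [-0.0469  0.0029 -0.0017] 0.19767796960954884
[[ 0.3781  0.9258  0.0003]
 [ 0.9258 -0.3781 -0.0003]
 [-0.0002  0.0004 -1.    ]]
[(array([260.1, 181.8]), 0.97), (array([325.8, 113.6]), 0.96), (array([176.2, 146. ]), 0.91), (array([145.1, 163.6]), 0.9), (array([259.9, 250.9]), 0.86), (array([355.5, 124.3]), 0.79)]
[(array([208.9, 160.9]), 0.9), (array([252.2, 220.7]), 0.84), (array([247.5, 182. ]), 0.88), (array([161.4, 173. ]), 0.8), (array([200.9, 116.1]), 0.73)]
```

View pics/w6.png

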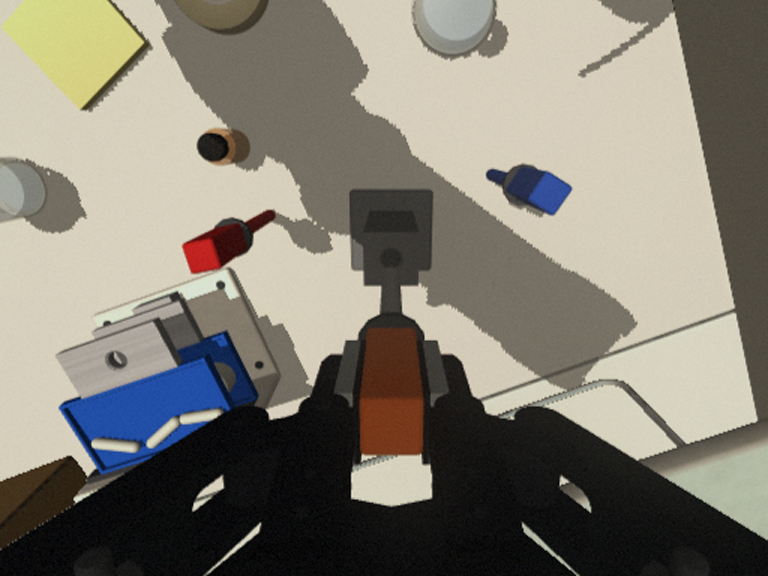

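View pics/s6.png

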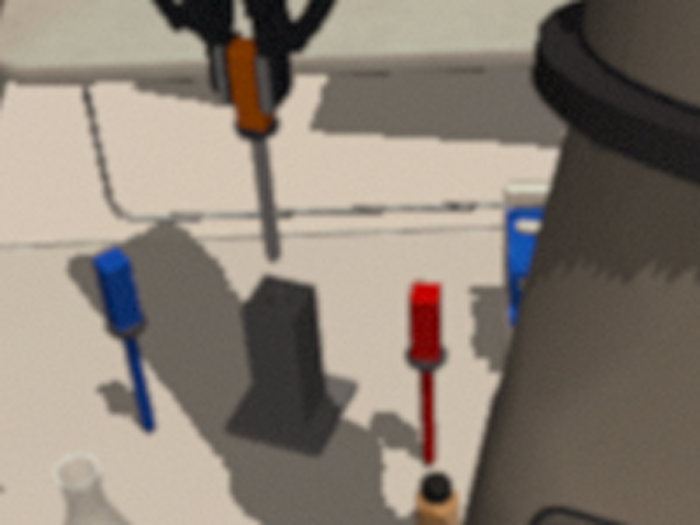

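Emit:
{"fn": "step_arm", "kwargs": {"increments": [[-2, 0.7, 0, 0, 0, 0, 1], [-3.8, 1.44, 0, 0, 0, 0, 1], [-3.8, 1.44, 0, 0, 0, 0, 1], [-3.8, 1.44, 0, 0, 0, 0, 1], [-3.6, 1.4, 0, 0, 0, 0, 1], [-1.9, 0.74, 0, 0, 0, 0, 1], [0, 0, 0, 0, 0, -6.3, 1], [0, 0, 0, 0, 0, -6.3, 1], [0, 0, 0, 0, 0, -6.3, 1], [0, 0, 0, 0, 0, 0, 1], [0, 0, 0, 0, 0, 0, 1], [0, 0, 0, 0, 0, 0, 1]]}}

```text
t: 10.4
eef_pos: [0.4852, -0.0963, 0.2506]
tool_rot: [-0.0, 0.728, 0.686, -0.0]
contact_force: [0.2, 0.3, -2.0]
gripper_width: 0.199
```

```bash
cat > look.py <<'E'
from station import bot
from h import *
import sys
np.set_printoptions(precision=4,suppress=True)
n=sys.argv[1]
o=bot.get_obs();print('q',o['q'],'F',o['contact_force'],'M',o['torque'],o['gripper_width'],'t',o['t']);M=qR(o['tool_rot']).as_matrix();print(M[:2,:2].ravel(),M[:,2])
tip=o['eef_pos']+M[:,2]*.1133
print('tcp',o['eef_pos'],'tip',tip,'tipC mm',toC(tip)*1000)
p=bot.read_camera('wrist');print('proj tip',proj(p,tip))
print([(np.round(d['point'],1),round(d['score'],2)) for d in bot.pinpoint(p,'rod_tip')])
pickle.dump((p,o),open(f'pics/{n}.pkl','wb'))
b=[int(v) for v in sys.argv[2:7]] if len(sys.argv)>2 else [0,0,512,384,1.5]
save(p,n,b[:4],float(b[4]))
E
python3 look.py w7
```

```text
q [ 0.8229  0.2635 -0.8717  1.9095  0.229   1.0716  1.3686] F [ 0.2274  0.3395 -2.0378] M [ 0.0217  0.007  -0.0173] 0.19917179529274062 t 10.4
[ 0.0596  0.9982  0.9982 -0.0596] [-0.0002  0.0001 -1.    ]
tcp [ 0.4852 -0.0963  0.2506] tip [ 0.4851 -0.0963  0.1373] tipC mm [-36.7683  11.1315 137.2786]
proj tip [259.7674 182.1132]
[(array([258.7, 181.3]), 0.76), (array([492.3, 134.7]), 0.61), (array([346.1, 112.7]), 0.6)]
```

View pics/w7.png

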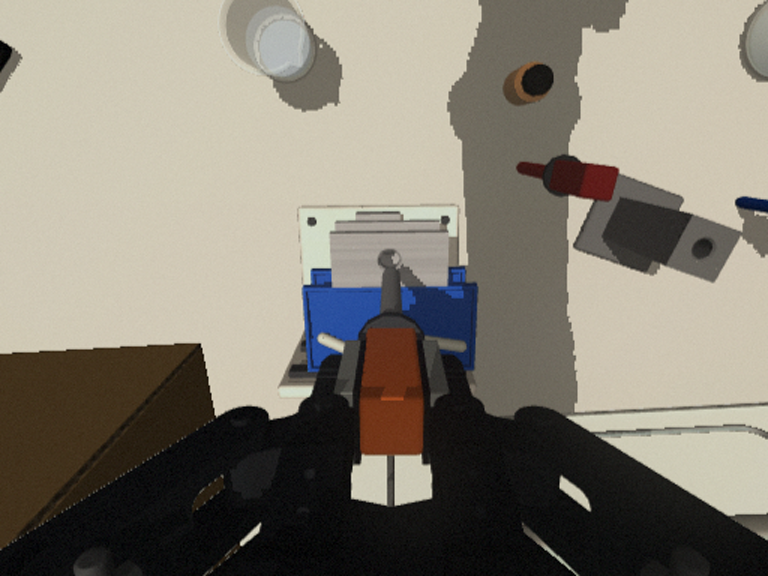

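```bash
python3 -c "
from h import *
p,o=pickle.load(open('pics/w7.pkl','rb'))
save(p,'w7z',(185,125,335,225),5.2)"
```

```text
(no output)
```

View pics/w7z.png

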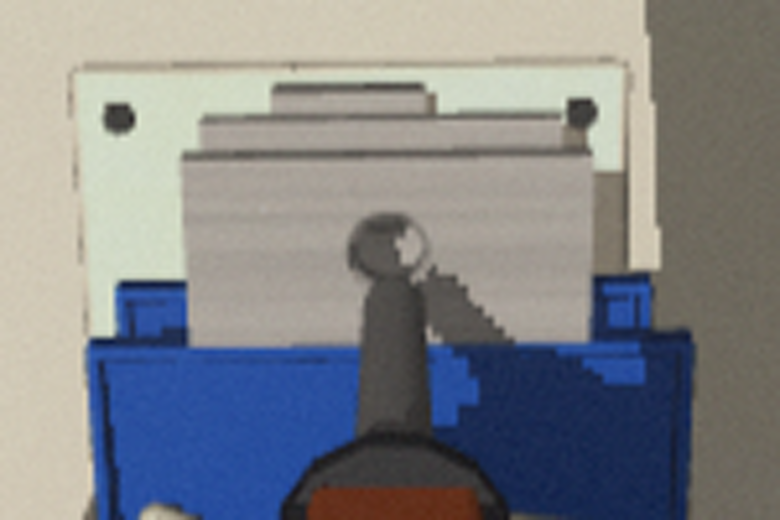

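```bash
python3 -c "
from h import *
np.set_printoptions(precision=1,suppress=True)
p,o=pickle.load(open('pics/w7.pkl','rb'))
g=lambda u,v,z:toC(onz(p,(185+(u+.5)/5.2-.5,125+(v+.5)/5.2-.5),z))*1000
print('eye',g(388,247,.106))
print('upper',g(183,156,.106),g(592,152,.106))
print('lower',g(200,119,.064),g(562,116,.064),g(570,116,.064))
print('socket',g(273,88,.026),g(425,86,.026))
print('base',g(75,70,.0),g(627,65,.0), g(75,70,.01),g(627,65,.01))
print('screws',g(119,117,.01),g(581,111,.01))
"
```

```text
eye [-37.9  10.5 106. ]
upper [-55.1 -26.9 106. ] [-55.7  47.8 106. ]
lower [-54.9 -28.8  64. ] [-55.4  46.5  64. ] [-55.4  48.2  64. ]
socket [-55.7 -16.4  26. ] [-56.1  18.7  26. ]
base [-56.5 -67.1   0. ] [-57.4  68.9   0. ] [-57.8 -65.   10. ] [-58.7  67.4  10. ]
screws [-46.5 -55.1  10. ] [-47.7  56.7  10. ]
```

Emit:
{"fn": "step_arm", "kwargs": {"increments": [[-0.06, -0.1, 1.0, 0, 0, 0, 1], [0, 0, 1.0, 0, 0, 0, 1], [0, 0, 0.6, 0, 0, 0, 1], [0, 0, 0.3, 0, 0, 0, 1], [0, 0, 0.3, 0, 0, 0, 1], [0, 0, 0.2, 0, 0, 0, 1], [0, 0, 0, 0, 0, 0, 1]]}}

```text
t: 11.2
eef_pos: [0.4841, -0.0969, 0.2166]
tool_rot: [-0.0, 0.727, 0.686, -0.0]
contact_force: [0.7, 0.6, -1.4]
gripper_width: 0.199
```

```bash
sed -i 's/^yaw=.*/yaw=np.radians(-3.0);O=np.array([.5216,-.1085,0]);RC=R.from_euler("z",yaw).as_matrix()/' h.py; python3 look.py w8 185 125 335 225 5
```

```text
q [ 0.8013  0.3036 -0.857   1.9515  0.2709  1.0049  1.3329] F [ 0.7402  0.5773 -1.4192] M [ 0.0107  0.0054 -0.0344] 0.19926456095328546 t 11.2
[ 0.0576  0.9983  0.9983 -0.0576] [-0.0002  0.0001 -1.    ]
tcp [ 0.4841 -0.0969  0.2166] tip [ 0.4841 -0.0969  0.1033] tipC mm [-38.0269   9.646  103.2808]
proj tip [259.7422 182.0843]
[(array([258.7, 180.4]), 0.7), (array([354.3, 115.5]), 0.68)]
```

View pics/w8.png

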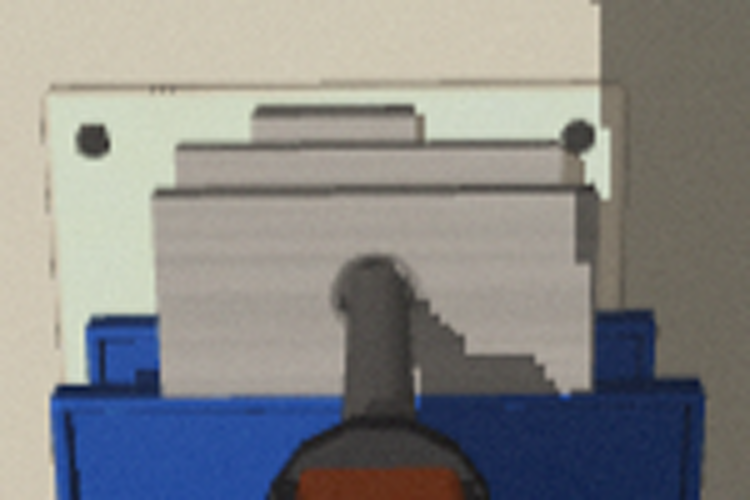

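Emit:
{"fn": "step_arm", "kwargs": {"increments": [[-0.08, 0, 0.2, 0, 0, 0, 1], [0, 0, 0.3, 0, 0, 0, 1], [0, 0, 0.3, 0, 0, 0, 1], [0, 0, 0.3, 0, 0, 0, 1], [0, 0, 0.3, 0, 0, 0, 1], [0, 0, 0, 0, 0, 0, 1], [0, 0, 0, 0, 0, 0, 1]]}}

```text
t: 12.0
eef_pos: [0.4841, -0.0977, 0.2026]
tool_rot: [-0.0, 0.727, 0.686, -0.0]
contact_force: [0.7, -0.7, -2.1]
gripper_width: 0.197
```

```bash
 python3 look.py w9 185 125 335 225 5
```

```text
q [ 0.7914  0.3218 -0.8487  1.9665  0.2901  0.9782  1.3169] F [ 0.725  -0.6667 -2.1089] M [ 0.0623  0.0029 -0.0003] 0.19683371913596512 t 12.0
[ 0.0575  0.9983  0.9983 -0.0575] [-0.0001  0.0001 -1.    ]
tcp [ 0.4841 -0.0977  0.2026] tip [ 0.4841 -0.0976  0.0893] tipC mm [-38.022    8.8827  89.342 ]
proj tip [259.7443 182.098 ]
[(array([358.3, 115.6]), 0.91), (array([259.9, 182.1]), 0.86)]
```

View pics/w9.png

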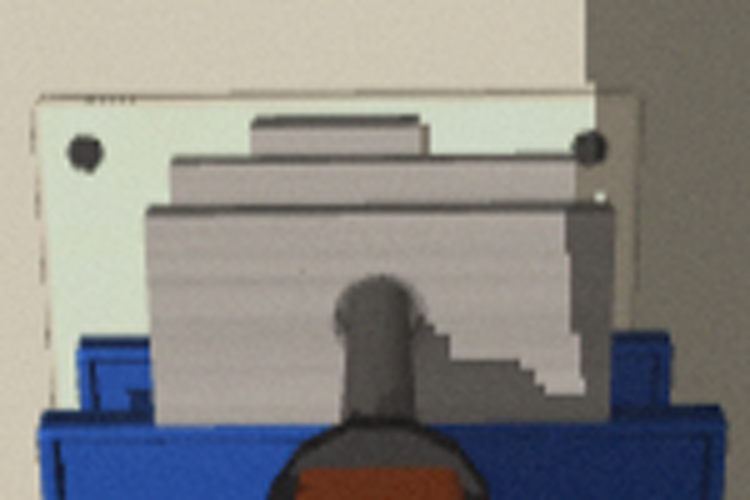

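Emit:
{"fn": "step_arm", "kwargs": {"increments": [[-0.1, 0, 0.4, 0, 0, 0, 1], [0, 0, 0.5, 0, 0, 0, 1], [0, 0, 0.5, 0, 0, 0, 1], [0, 0, 0.5, 0, 0, 0, 1], [0, 0, 0.3, 0, 0, 0, 1], [0, 0, 0.1, 0, 0, 0, 1], [0, 0, 0.1, 0, 0, 0, 1], [0, 0, 0.1, 0, 0, 0, 1], [0, 0, 0, 0, 0, 0, 1]]}}

```text
t: 13.0
eef_pos: [0.4841, -0.0986, 0.1777]
tool_rot: [0.0, 0.727, 0.686, 0.0]
contact_force: [0.7, 1.5, -2.8]
gripper_width: 0.202
```

```bash
 python3 look.py w10 185 125 335 225 5
```

```text
q [ 0.7716  0.3555 -0.8316  1.9919  0.3264  0.9306  1.286 ] F [ 0.7136  1.4578 -2.8472] M [ 0.2683 -0.223  -0.0385] 0.2024025588208777 t 13.0
[ 0.0575  0.9983  0.9983 -0.0575] [ 0.0002  0.0001 -1.    ]
tcp [ 0.4841 -0.0986  0.1777] tip [ 0.4841 -0.0986  0.0644] tipC mm [-37.9255   7.9553  64.4141]
proj tip [259.7991 182.1166]
[(array([365.3, 114.9]), 0.72)]
```

Emit:
{"fn": "step_arm", "kwargs": {"increments": [[0, 0, 0.1, 0, 0, 0, 1], [0, 0, 0.1, 0, 0, 0, 1], [0, 0, 0, 0, 0, 0, 1]]}}

```text
t: 13.4
eef_pos: [0.4842, -0.0987, 0.1757]
tool_rot: [0.0, 0.727, 0.686, 0.0]
contact_force: [0.9, 0.9, -1.5]
gripper_width: 0.196
```

Emit:
{"fn": "step_arm", "kwargs": {"increments": [[0, 0, 0.1, 0, 0, 0, 1], [0, 0, 0.1, 0, 0, 0, 1], [0, 0, 0.1, 0, 0, 0, 1], [0, 0, 0.1, 0, 0, 0, 1], [0, 0, 0, 0, 0, 0, 1]]}}

```text
t: 13.9
eef_pos: [0.4841, -0.0987, 0.1716]
tool_rot: [-0.0, 0.727, 0.686, 0.0]
contact_force: [1.6, 2.2, -2.0]
gripper_width: 0.195
```

Emit:
{"fn": "step_arm", "kwargs": {"increments": [[0, 0, 0.15, 0, 0, 0, 1], [0, 0, 0.15, 0, 0, 0, 1], [0, 0, 0.15, 0, 0, 0, 1], [0, 0, 0.15, 0, 0, 0, 1], [0, 0, 0, 0, 0, 0, 1]]}}

```text
t: 14.4
eef_pos: [0.4841, -0.0987, 0.1655]
tool_rot: [-0.0, 0.727, 0.686, 0.0]
contact_force: [0.1, 1.2, -1.9]
gripper_width: 0.201
```

Emit:
{"fn": "step_arm", "kwargs": {"increments": [[0, 0, 0.2, 0, 0, 0, 1], [0, 0, 0.2, 0, 0, 0, 1], [0, 0, 0.2, 0, 0, 0, 1], [0, 0, 0.2, 0, 0, 0, 1], [0, 0, 0.2, 0, 0, 0, 1], [0, 0, 0, 0, 0, 0, 1], [0, 0, 0, 0, 0, 0, 1]]}}

```text
t: 15.1
eef_pos: [0.484, -0.0986, 0.1556]
tool_rot: [-0.0, 0.727, 0.686, 0.0]
contact_force: [0.5, 2.7, -2.0]
gripper_width: 0.202
```

```bash
 python3 look.py w11 185 125 335 225 5
```

```text
q [ 0.7511  0.3864 -0.8137  2.0127  0.3603  0.8891  1.2558] F [ 0.4925  2.7273 -2.0131] M [ 0.4914 -0.4635  0.0081] 0.20187289266338487 t 15.1
[ 0.0575  0.9983  0.9983 -0.0575] [-0.0001  0.0002 -1.    ]
tcp [ 0.484  -0.0986  0.1556] tip [ 0.484  -0.0986  0.0423] tipC mm [-38.0507   7.8912  42.2544]
proj tip [259.7476 182.1445]
[(array([375. , 117.1]), 0.74)]
```

View pics/w11.png

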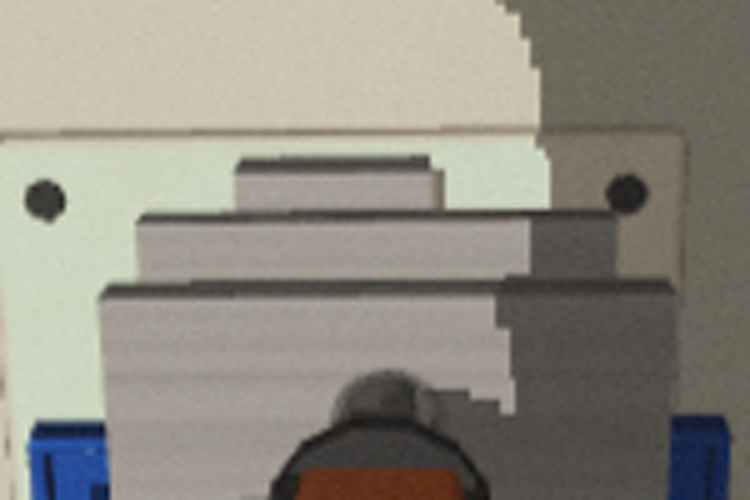

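Emit:
{"fn": "step_arm", "kwargs": {"increments": [[-0.1, 0, 0, 0, 0, 0, 1], [-0.1, 0, 0, 0, 0, 0, 1], [-0.1, 0, 0, 0, 0, 0, 1], [-0.1, 0, 0, 0, 0, 0, 1], [-0.1, 0, 0, 0, 0, 0, 1], [-0.1, 0, 0, 0, 0, 0, 1], [-0.1, 0, 0, 0, 0, 0, 1], [-0.1, 0, 0, 0, 0, 0, 1], [0, 0, 0, 0, 0, 0, 1], [0, 0, 0, 0, 0, 0, 1]]}}

```text
t: 16.2
eef_pos: [0.4837, -0.1055, 0.1557]
tool_rot: [-0.001, 0.727, 0.687, 0.001]
contact_force: [1.8, 6.6, -2.5]
gripper_width: 0.198
```

```bash
 python3 look.py w12 185 125 335 225 5
```

```text
q [ 0.7643  0.3877 -0.8124  2.0103  0.3589  0.8896  1.2723] F [ 1.8424  6.6181 -2.5053] M [ 1.6146 -0.5578 -0.0215] 0.1975138929976083 t 16.2
[ 0.057   0.9984  0.9984 -0.057 ] [ 0.0003  0.0017 -1.    ]
tcp [ 0.4837 -0.1055  0.1557] tip [ 0.4837 -0.1053  0.0424] tipC mm [-37.9704   1.225   42.41  ]
proj tip [259.7575 182.114 ]
[(array([381.6, 116.9]), 0.59)]
```

View pics/w12.png

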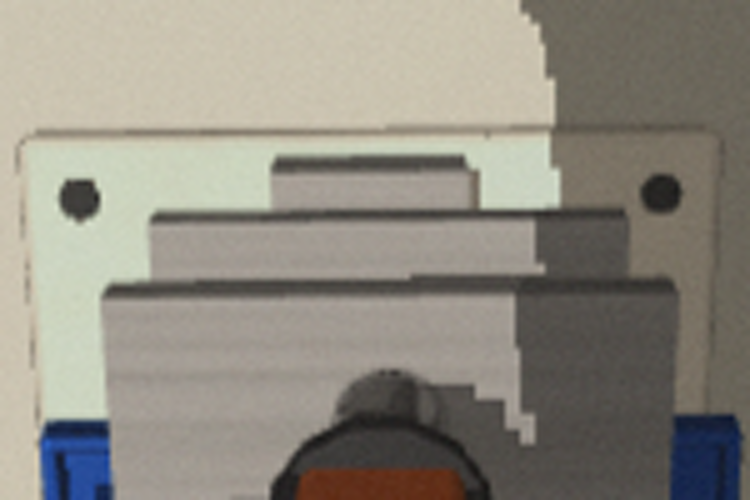

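```bash
cat > meas.py <<'E'
from h import *
np.set_printoptions(precision=1,suppress=True)
def run(name,d,x0=185,y0=125,s=5):
    p,o=pickle.load(open(f'pics/{name}.pkl','rb'))
    for k,(a,b,z) in d.items():
        A,B=[toC(onz(p,(x0+(u+.5)/s-.5,y0+(v+.5)/s-.5),z))*1000 for u,v in (a,b)]
        print(k,A[:2],B[:2],'w',round(B[1]-A[1],1),'mid',((A+B)/2)[:2])
E
python3 -c "
from meas import *
run('w12',dict(upper=((103,290),(678,285),.106),lower=((150,216),(628,212),.064),socket=((272,162),(465,160),.026),base=((20,137),(720,132),.0),screws=((80,200),(661,193),.01)))
print()
run('w11',dict(upper=((100,290),(677,287),.106),lower=((138,218),(618,214),.064),socket=((236,162),(430,160),.026),screws=((45,200),(627,193),.01)))
"
```

```text
upper [-56.  -34.2] [-56.3  40.9] w 75.1 mid [-56.1   3.3]
lower [-56.  -34.1] [-56.3  40.9] w 75.0 mid [-56.1   3.4]
socket [-57.  -17.4] [-57.1  17.4] w 34.8 mid [-57.1  -0. ]
base [-57.1 -68.8] [-57.3  69. ] w 137.8 mid [-57.2   0.1]
screws [-46.6 -55.7] [-47.3  56.1] w 111.8 mid [-46.9   0.2]

upper [-56.1 -27.8] [-56.1  47.5] w 75.3 mid [-56.1   9.8]
lower [-55.8 -29.2] [-56.1  46.1] w 75.3 mid [-56.    8.4]
socket [-57.1 -17.3] [-57.3  17.8] w 35.0 mid [-57.2   0.2]
screws [-46.8 -55.8] [-47.5  56.1] w 112.0 mid [-47.1   0.2]
```

Emit:
{"fn": "step_arm", "kwargs": {"increments": [[-0.1, 0, 0, 0, 0, 0, 1], [-0.1, 0, 0, 0, 0, 0, 1], [-0.1, 0, 0, 0, 0, 0, 1], [0, 0, 0, 0, 0, 0, 1], [0, 0, 0, 0, 0, 0, 1]]}}

```text
t: 16.8
eef_pos: [0.4836, -0.1084, 0.1557]
tool_rot: [-0.001, 0.727, 0.687, 0.001]
contact_force: [2.3, 6.1, -3.8]
gripper_width: 0.199
```

```bash
 python3 look.py w13 185 125 335 225 5
```

```text
q [ 0.7693  0.3883 -0.8114  2.0093  0.3589  0.8899  1.2785] F [ 2.2662  6.0972 -3.7556] M [ 1.6689 -0.4792 -0.0263] 0.199215862085505 t 16.8
[ 0.057   0.9984  0.9984 -0.057 ] [ 0.0003  0.0017 -1.    ]
tcp [ 0.4836 -0.1084  0.1557] tip [ 0.4836 -0.1083  0.0424] tipC mm [-37.974   -1.7418  42.4113]
proj tip [259.78   182.0909]
[]
```

View pics/w13.png

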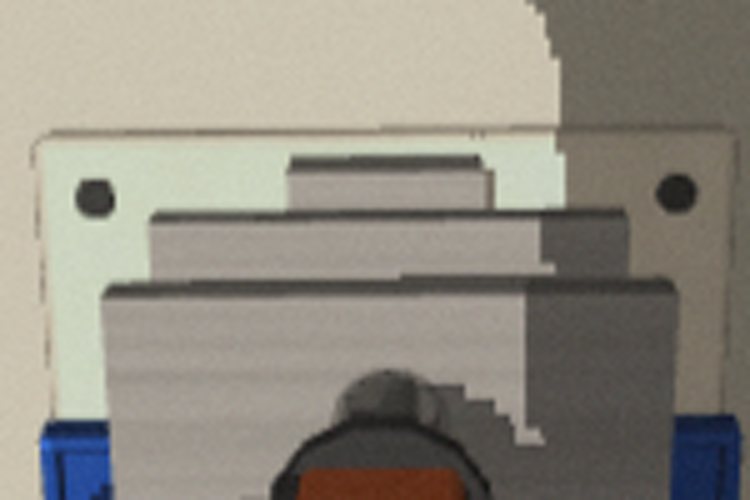

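Emit:
{"fn": "step_arm", "kwargs": {"increments": [[0.1, 0, 0, 0, 0, 0, 1], [0.1, 0, 0, 0, 0, 0, 1], [0.05, 0, 0, 0, 0, 0, 1], [0, 0, 0, 0, 0, 0, 1], [0, 0, 0, 0, 0, 0, 1]]}}

```text
t: 17.4
eef_pos: [0.4836, -0.1077, 0.1558]
tool_rot: [0.0, 0.727, 0.686, -0.0]
contact_force: [2.0, 0.4, -2.4]
gripper_width: 0.199
```

```bash
 python3 look.py w14 185 125 335 225 5
```

```text
q [ 0.7657  0.3875 -0.8105  2.0098  0.3609  0.8904  1.2733] F [ 2.0021  0.3777 -2.441 ] M [ 0.2175 -0.4142  0.0022] 0.19880356298020685 t 17.4
[ 0.0581  0.9983  0.9983 -0.0581] [-0.     -0.0007 -1.    ]
tcp [ 0.4836 -0.1077  0.1558] tip [ 0.4836 -0.1078  0.0425] tipC mm [-38.0313  -1.2955  42.4588]
proj tip [259.7587 182.1388]
[(array([383.5, 119. ]), 0.68)]
```

View pics/w14.png

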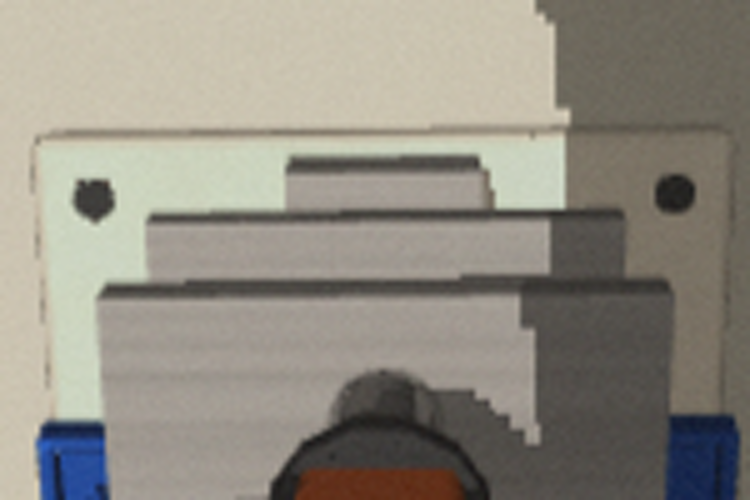

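Emit:
{"fn": "step_arm", "kwargs": {"increments": [[0.08, 0.05, 0, 0, 0, 0, 1], [0, 0, 0.3, 0, 0, 0, 1], [0, 0, 0.3, 0, 0, 0, 1], [0, 0, 0.3, 0, 0, 0, 1], [0, 0, 0.3, 0, 0, 0, 1], [0, 0, 0.1, 0, 0, 0, 1], [0, 0, 0.1, 0, 0, 0, 1], [0, 0, 0, 0, 0, 0, 1]]}}

```text
t: 18.3
eef_pos: [0.4841, -0.1064, 0.1416]
tool_rot: [-0.0, 0.727, 0.686, -0.0]
contact_force: [-0.4, -0.3, -0.8]
gripper_width: 0.197
```

```bash
 python3 look.py w15 185 125 335 225 5
```

```text
q [ 0.7498  0.4084 -0.7984  2.0214  0.3831  0.8644  1.2515] F [-0.4346 -0.2965 -0.7796] M [-0.0211 -0.0249  0.0074] 0.19660633954489745 t 18.3
[ 0.0576  0.9983  0.9983 -0.0576] [-0.0002  0.0001 -1.    ]
tcp [ 0.4841 -0.1064  0.1416] tip [ 0.4841 -0.1064  0.0283] tipC mm [-37.6012   0.181   28.3095]
proj tip [259.7936 182.0901]
[(array([389.3, 119.4]), 0.63), (array([261. , 252.2]), 0.34)]
```

Emit:
{"fn": "step_arm", "kwargs": {"increments": [[0, 0, 0.1, 0, 0, 0, 1], [0, 0, 0.1, 0, 0, 0, 1], [0, 0, 0.1, 0, 0, 0, 1], [0, 0, 0.1, 0, 0, 0, 1], [0, 0, 0, 0, 0, 0, 1]]}}

```text
t: 18.9
eef_pos: [0.484, -0.1064, 0.1376]
tool_rot: [-0.0, 0.727, 0.686, -0.0]
contact_force: [0.5, -0.5, -1.3]
gripper_width: 0.197
```

Tip at about 24 mm, below the socket mouth, with no resistance. Continuing.

Emit:
{"fn": "step_arm", "kwargs": {"increments": [[0, 0, 0.1, 0, 0, 0, 1], [0, 0, 0.1, 0, 0, 0, 1], [0, 0, 0.1, 0, 0, 0, 1], [0, 0, 0.1, 0, 0, 0, 1], [0, 0, 0.1, 0, 0, 0, 1], [0, 0, 0, 0, 0, 0, 1]]}}

```text
t: 19.5
eef_pos: [0.484, -0.1064, 0.1326]
tool_rot: [-0.0, 0.727, 0.686, -0.0]
contact_force: [-0.3, 0.0, -1.9]
gripper_width: 0.199
```

Emit:
{"fn": "step_arm", "kwargs": {"increments": [[0, 0, 0.1, 0, 0, 0, 1], [0, 0, 0.1, 0, 0, 0, 1], [0, 0, 0.1, 0, 0, 0, 1], [0, 0, 0.1, 0, 0, 0, 1], [0, 0, 0.1, 0, 0, 0, 1], [0, 0, 0.1, 0, 0, 0, 1], [0, 0, 0, 0, 0, 0, 1]]}}

```text
t: 20.2
eef_pos: [0.484, -0.1064, 0.1266]
tool_rot: [-0.0, 0.727, 0.686, -0.0]
contact_force: [-0.8, 0.4, -0.7]
gripper_width: 0.197
```

```bash
 python3 look.py w16 185 125 335 225 5
```

```text
q [ 0.7346  0.4302 -0.7837  2.0337  0.4077  0.8366  1.23  ] F [-0.7504  0.3761 -0.729 ] M [-0.0106  0.0379  0.0479] 0.1966554820821266 t 20.2
[ 0.0576  0.9983  0.9983 -0.0576] [-0.0002  0.0001 -1.    ]
tcp [ 0.484  -0.1064  0.1266] tip [ 0.484  -0.1064  0.0133] tipC mm [-37.6473   0.1638  13.267 ]
proj tip [259.7941 182.1117]
[(array([395.6, 120.1]), 0.82)]
```

View pics/w16.png

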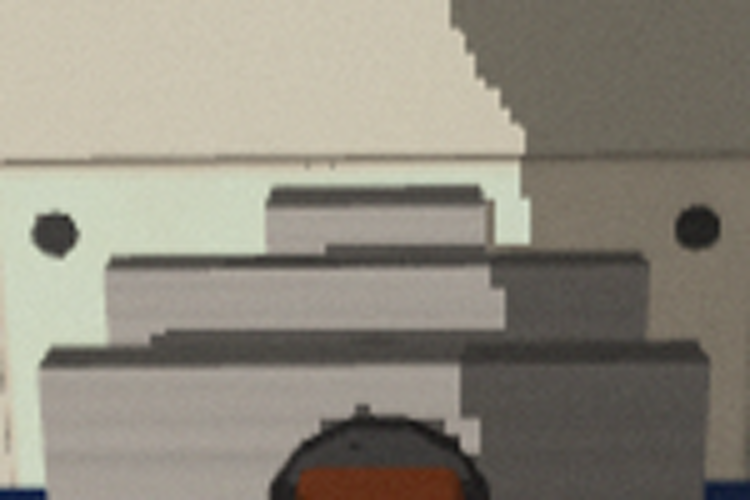

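Emit:
{"fn": "step_arm", "kwargs": {"increments": [[0, 0, 0.1, 0, 0, 0, 1], [0, 0, 0.1, 0, 0, 0, 1], [0, 0, 0.05, 0, 0, 0, 1], [0, 0, 0, 0, 0, 0, 1]]}}

```text
t: 20.7
eef_pos: [0.4841, -0.1064, 0.1241]
tool_rot: [-0.0, 0.727, 0.686, -0.0]
contact_force: [0.3, 0.4, -1.2]
gripper_width: 0.201
```

Emit:
{"fn": "step_arm", "kwargs": {"increments": [[0, 0, 0.05, 0, 0, 0, 1], [0, 0, 0.05, 0, 0, 0, 1], [0, 0, 0, 0, 0, 0, 1]]}}

```text
t: 21.0
eef_pos: [0.4842, -0.1064, 0.1233]
tool_rot: [0.0, 0.727, 0.686, -0.0]
contact_force: [0.5, 0.2, -0.1]
gripper_width: 0.201
```

Emit:
{"fn": "step_arm", "kwargs": {"increments": [[0, 0, 0, 0, 0, 0, 0.7], [0, 0, 0, 0, 0, 0, 0.6], [0, 0, 0, 0, 0, 0, 0.5], [0, 0, 0, 0, 0, 0, 0.4], [0, 0, 0, 0, 0, 0, 0.3], [0, 0, 0, 0, 0, 0, 0.2], [0, 0, 0, 0, 0, 0, 0.2], [0, 0, 0, 0, 0, 0, 0.2]]}}

```text
t: 21.8
eef_pos: [0.4841, -0.1064, 0.1232]
tool_rot: [-0.0, 0.727, 0.686, -0.0]
contact_force: [-0.4, -0.1, 0.1]
gripper_width: 0.801
```

```bash
 python3 look.py w17
```

```text
q [ 0.7311  0.4352 -0.7803  2.0363  0.4135  0.8302  1.225 ] F [-0.4421 -0.0602  0.0793] M [ 0.0051  0.0115 -0.013 ] 0.8014247336201368 t 21.8
[ 0.0576  0.9983  0.9983 -0.0576] [-0. -0. -1.]
tcp [ 0.4841 -0.1064  0.1232] tip [ 0.4841 -0.1064  0.0099] tipC mm [-37.5371   0.1235   9.9178]
proj tip [259.7604 182.0914]
[(array([396.7, 121.6]), 0.88), (array([415.5,  36.7]), 0.41)]
```

View pics/w17.png

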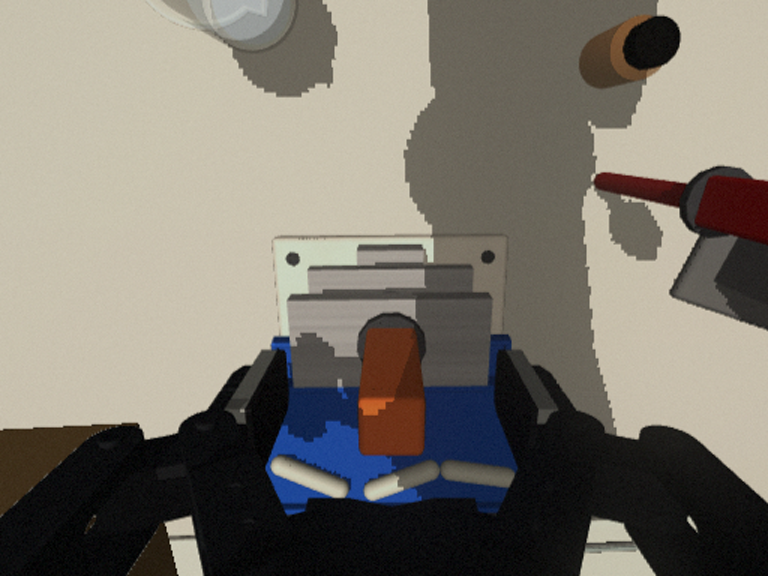

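Released; collar looks seated on the upper eye. Retreat straight up and look.

Emit:
{"fn": "step_arm", "kwargs": {"increments": [[0, 0, -1, 0, 0, 0, 0.2], [0, 0, -2, 0, 0, 0, 0.2], [0, 0, -3, 0, 0, 0, 0.2], [0, 0, -3, 0, 0, 0, 0.2], [0, 0, -3, 0, 0, 0, 0.2], [0, 0, -1.5, 0, 0, 0, 0.2], [0, 0, 0, 0, 0, 0, 0.2], [0, 0, 0, 0, 0, 0, 0.2]]}}

```text
t: 22.7
eef_pos: [0.4836, -0.1066, 0.2576]
tool_rot: [-0.0, 0.727, 0.686, -0.0]
contact_force: [0.1, 0.1, -0.0]
gripper_width: 0.798
```

```bash
 python3 look.py w18; python3 -c "
from station import bot
from h import *
np.set_printoptions(precision=4,suppress=True)
for n in ('scene','top','wrist'):
  p=bot.read_camera(n);save(p,'f_'+n);print(n,'pred grip',proj(p,toW([-.038,0,.136])),'tip vis')
  for q in ('rod_grip','flask_mid','brown_vial_mid','small_beaker_mid'): print(q,[(np.round(d['point']),round(d['score'],2)) for d in bot.pinpoint(p,q)])
"
```

```text
q [ 0.8476  0.257  -0.8743  1.8992  0.2225  1.0864  1.3975] F [ 0.0949  0.066  -0.0034] M [-0.0445  0.028   0.0282] 0.7982833773152598 t 22.7
[ 0.0579  0.9983  0.9983 -0.0579] [-0.0007 -0.0003 -1.    ]
tcp [ 0.4836 -0.1066  0.2576] tip [ 0.4836 -0.1067  0.1443] tipC mm [-38.0815  -0.1502 144.3172]
proj tip [259.724  182.1238]
[(array([350.3, 111.8]), 0.79), (array([494.6, 134.7]), 0.68)]
scene pred grip [306.4849 161.0141] tip vis
rod_grip [(array([163., 173.]), 0.75), (array([252., 182.]), 0.58), (array([309., 162.]), 0.41)]
flask_mid [(array([161., 239.]), 0.71)]
brown_vial_mid [(array([254., 234.]), 0.75)]
small_beaker_mid []
top pred grip [325.0548 164.601 ] tip vis
rod_grip [(array([175., 169.]), 0.7), (array([266., 184.]), 0.54), (array([325., 167.]), 0.51)]
flask_mid [(array([173., 228.]), 0.88)]
brown_vial_mid [(array([265., 223.]), 0.54)]
small_beaker_mid [(array([346., 242.]), 0.97)]
wrist pred grip [259.6005 178.911 ] tip vis
rod_grip [(array([395., 120.]), 0.91), (array([261., 180.]), 0.56), (array([197.,  32.]), 0.26)]
flask_mid []
brown_vial_mid [(array([358.,  58.]), 0.95), (array([256., 179.]), 0.35)]
small_beaker_mid []
```

View pics/w18.png

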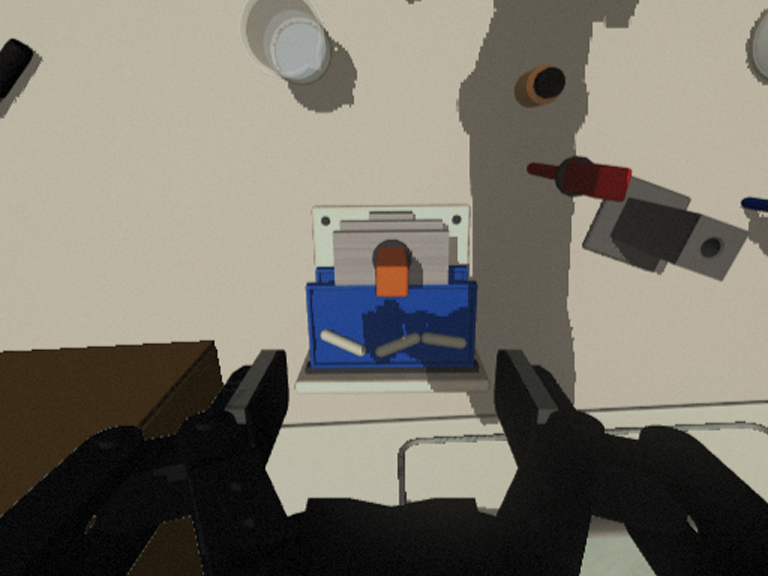

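View pics/f_scene.png

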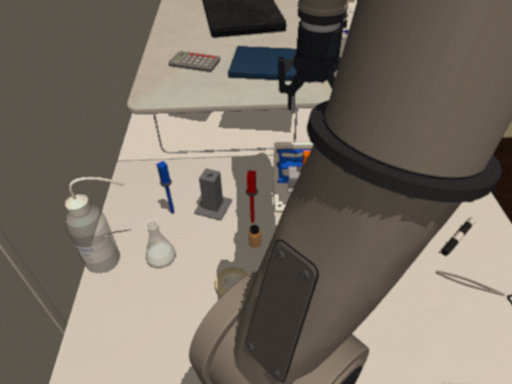

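```bash
 python3 -c "
from h import *
p,o=pickle.load(open('pics/w18.pkl','rb'))
save(p,'w18z',(210,135,310,205),7)
for z in (.161,.166): print(z,[((proj(p,toW([-.038,0,0])+[0,0,z]+R.from_euler('z',-3.3+0,degrees=True).apply([a*.009,b*.009,0]))-[210,135])*7).round() for a,b in [(1,1),(1,-1),(-1,-1),(-1,1)]])
print('collar front',(proj(p,toW([-.051,0,.106]))-[210,135])*7)
"
```

```text
0.161 [array([425., 443.]), array([273., 443.]), array([271., 295.]), array([427., 295.])]
0.166 [array([427., 457.]), array([271., 457.]), array([269., 307.]), array([428., 307.])]
collar front [349.50534157 165.66213094]
```

View pics/w18z.png

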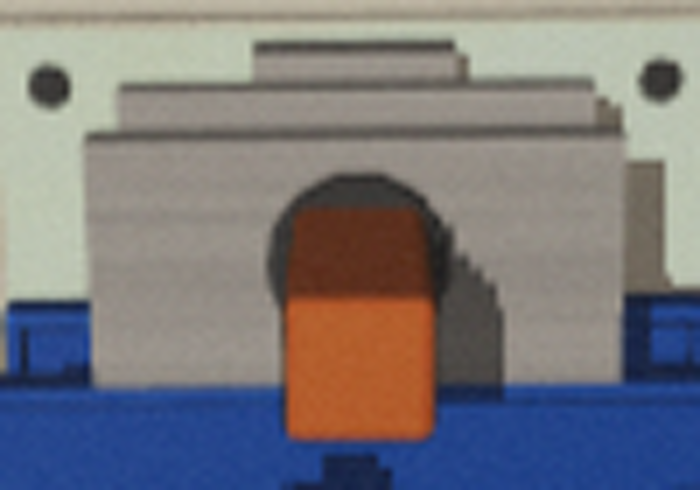

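```bash
 python3 -c "
from station import bot
print(bot.hand_in())"
```

```text
the job is handed in; nothing more can be done
None
```

The locking rod is home through both tray eyes and the socket, and it has been let go. I handed the job in at about 23 s. `hand_in` gives no verdict, so everything below comes from my own checks.

**What I did:**
- I chose the orange rod in the grey holder, not the blue or red look-alikes, and drew it straight up.
- The upper eye was about 9.5 mm out of line and the lower about 8 mm, both towards +y.
- I threaded the rod through both eyes, carried the trays about 8–9.5 mm to bring them into line with the socket, and lowered it the rest of the way. I then released it and backed the gripper straight up.
- The highest side force I read was about 7 N, while pushing the trays. I read it between moves, not throughout.

**Last checks:**
- **Rod height:** just before release the tip worked out to 9.9 mm above the carrier's underside (10 mm is fully home). After release, the top of the grip sits in the wrist picture where a fully seated rod should show it, and the collar lies on the upper eye.
- **Rod position:** the grip shows about 1 mm to the +y side of my computed axis, inside the 4 mm limit. The rod looks upright; I did not measure its tilt.
- **Robot:** the force reading is zero and the gripper is well clear.
- **Flask and vial:** they are where they started, to within the networks' scatter of a few pixels.
- **Small beaker:** it has not moved in the top view. The arm hides it in the scene view, so only that one camera confirms it.

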